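# Set the jar warmer to its second stage and start it

## Robot

A 7-joint arm with a two-finger parallel gripper is mounted at the origin on the work surface. World frame = base frame: x ahead of the robot, y to its left, z up, the work surface at z = 0. Lengths are in m, angles in rad, forces in N, time in s.
With the tool pointing down it reaches from about 0.4 to 0.85 m from the base axis. Payload 4.5 kg.
Tool frame: the origin (TCP) lies on the centre line of the jaws, within the pads' length; the fingertips stand 11 mm ahead of it and the grasp point (between the pads) lies 8 mm behind it; z points along the fingers, y is the direction in which the jaws open and shut (so a half turn about z gives the same grasp; the last joint's range is limited). The gripper opens to 88 mm and grips with 3 to 60 N. Pads are 18 mm wide; open, the fingers measure 123 mm over their backs; the gripper's body (75 mm by 187 mm) begins 45 mm behind the grasp point.
Start: joints at [1.379, 0.689, -0.195, 1.565, 0.157, 0.902, -0.215], TCP at [0.14, -0.609, 0.25] pointing down, gripper open.
Joint ranges: [-3.01, 3.01], [-0.46, 2.08], [-1.47, 1.51], [0.13, 2.56], [-1, 4.14], [0.04, 2.09], [-2.66, 2.66]. Speed limits (rad/s): [2.57, 2.57, 3.14, 3.14, 3.14, 3.14, 3.14].

## Interface

Orientations are given as a unit quaternion [x, y, z, w].
In Python, from plant import r, snapshot gives the robot as it stands.
- The arm moves only by the tool drive_tool, never from a script. Its argument "commands" is a list of rows, each an object of numbers: "wx", "wy", "wz": the turn, a rotation vector about the tool's x, y, z in rad; "dx", "dy", "dz": the shift along the tool's x, y, z in m; "claw": the opening, from 0 (shut) to 1 (fully open). A call has 1 to 12 rows; each row shifts and turns the commanded pose from where the row before left it, along the tool's axes as they then stand; what a row does not reach is not made up. A row lasts 1/10 s, in which the tool goes at most 50 mm and 8.59 degrees, less where a joint would pass 70% of its speed; a pose out of reach is approached as far as the arm can. A call is refused whole if a number of a shift passes 0.05 or a number of a turn 0.15, either way. A call with a gripper value outside its range is refused whole. The fingers move at their own pace and stop on an object; "grip_force" is the grip in N (left out, the last holds). Time passes only in rows, so rows that do not move let the fingers close. It gives the time, the measured TCP pose, the force and the opening at its end, in the units of the state.
- r.get_state(): the state, without advancing time (a new reading comes with each control period).
- snapshot(name): name is "scene" or "top"; returns a dict with "color" (384x512x3 uint8, red, green, blue), "fx", "fy", "cx", "cy" (pixels), "world_to_cam" (4x4, takes a point from world to camera coordinates). Camera axes: x right, y up, looking along -z (the intrinsics and any distortion apply to the point x, -y, -z); pixel columns grow to the right and rows downward; lengths in m; the calibration is good to about 2 mm. A picture is of the moment at which its call begins. There is no depth.
- r.finish_job(): hands the job in, once; it reports no verdict.
The state is a dict: "clock": time; "q": joint angles; "qd": joint speeds; "joint_torque": joint torques, N m; "tool_pos": TCP position; "eef_rot": TCP orientation; "contact_force": force on the tool from outside, world axes, zero at the start; "moment": the same for the moment, N m; "opening": opening from 0.0 (shut) to 1.0 (fully open).
Only numpy, scipy, OpenCV 4.12 (cv2) and the standard library are available. Lean on these libraries where they do the work, as an engineer would, in place of code of your own. Each camera call takes 0.05 s, during which the arm holds its last target. There are 200 camera calls.

## Task

On the jar warmer, push the slide lever with the fingertips past the click of its first notch and all the way to its second stop, at the left end of the slot as seen from the warmer's front; then, with the lever left there, press the round start button fully in and let it come back out. Only push from outside: do not take the lever between the fingers, and do not press the button before the lever is at the second stop. Leave the jars and the feeding bottle standing where they are.

Things in the scene. Friction and masses are not known exactly. Their poses are not given: they have to be found in the camera images.
- warmer: White jar warmer, fixed, 250 (x) x 340 (y) x 110 (z) mm. Origin: centre of its underside on the counter; +x to its back, +y to its left seen from its front (robot's side), z up. Front half (x -125 to 0): flat grey panel 110 mm above the counter, with lever and button. Back half: open steel tray of three cells in a row along y, rim at 110 mm, floor at 55 mm.
- stage_lever (a joint): Lever travel in m along the warmer's +y (left), 0 to 0.060. 0: off, right end; 0.030: first notch (a click, it rests there); 0.060: second stop, left end. Starts 0 to 4 mm from off. Spring catch, crests at 0.012 and 0.048: 5 to 7 N (10 N at speed) to leave off or the notch; past a crest the catch pulls the lever on. Let go between the notch and 0.048 it slips back to the notch; pushed home it stays.
- lever_mid (a point): Centre of the lever's black upright paddle, moving with it. Paddle: 34 mm along the warmer's x, 14 mm along its y (slide direction), 40 mm high: its top 20 mm above this point, its bottom 20 mm below, the panel 28 mm below. Lies at (-62, 20 + travel, 138) mm in the warmer's frame, axes as the warmer's.
- start_button (a joint): Travel of the round start button, in metres, pressed straight down: 0 out, 0.006 fully in. A spring brings it back; fully in takes about 5 N.
- start_button_top (a point): Centre of the start button's top face: black round cap 32 mm across in a grey collar 48 mm across, 12 mm high. At (-62, -105) mm in the warmer's frame, 125 mm right of the lever's off position; top face 22 mm above the panel when out, 16 mm when fully in; the point moves with it.
- tray_jar_a: Loose screw-top jar, 72 mm across, 95 mm high, standing in the left cell of the warmer's tray, its top 40 mm above the panel. Origin: centre of its underside. To be left alone.
- tray_jar_b: A like jar in the tray's middle cell. Origin: centre of its underside. To be left alone.
- counter_jar: A like jar standing on the counter beside the warmer. Origin: centre of its underside. To be left alone.
- feeding_bottle: Loose feeding bottle with a narrow neck, 56 mm across, 140 mm high, standing on the counter on the other side of the warmer. Origin: centre of its underside. To be left alone.

How it is judged:
On the way, in this order (a step that is already met when the one before it is completed fails the run):
1. the lever is at its second stop (value of joint stage_lever above 0.057 m), for 0.2 s.
2. the start button is pressed fully in, with the lever still at its second stop (value of joint start_button above 0.0048 m and value of joint stage_lever above 0.057 m), for 0.05 s.
At the end, for the whole second after the job is handed in: The lever rests within 3 mm of its second stop (travel above 57 mm), the start button has been pressed fully in (within about 1 mm) after that and is out again (within 2 mm), and the jars and the bottle stand upright within 30 mm of where they were (value of joint stage_lever above 0.057 m and value of joint start_button below 0.002 m and distance of each of tray_jar_a, tray_jar_b, counter_jar, feeding_bottle from where it was at the start of the episode below 0.03 m and angle between each of tray_jar_a, tray_jar_b, counter_jar, feeding_bottle's own z axis and vertical below 0.2 rad); the robot touches nothing.
It fails at once if the start button is pressed before the lever is at its second stop (value of joint start_button above 0.003 m and value of joint stage_lever below 0.055 m).
It fails at once if the lever is taken between the fingers (y of the grasp point in the frame of lever_mid between -0.008 and 0.008 m and x of the grasp point in the frame of lever_mid between -0.022 and 0.022 m and z of the grasp point in the frame of lever_mid below 0.03 m).
It fails at once if a jar or the bottle is shoved, lifted or knocked over (distance of any of tray_jar_a, tray_jar_b, counter_jar, feeding_bottle from where it was at the start of the episode above 0.03 m or angle between any of tray_jar_a, tray_jar_b, counter_jar, feeding_bottle's own z axis and vertical above 0.4 rad).
It also fails if it takes over 40 s, if anything falls off the work surface, if the arm or the gripper's body presses on something with over 40 N, if the wrist force passes 120 N, or if a joint passes its speed limit or range.

## Working session

There is one attempt and no reset: what is moved stays moved. The work goes in short steps, Python scripts to look and compute and a tool call to move; the robot and the scene stay as the last step left them, time stands still between calls to the robot, and variables do not carry over. Pictures are saved under pics/ and viewed, on a budget of 10 in all, crops included, one or two more only if the job needs it, and the job is handed in when it is done.

Besides the shell and the picture viewer there is one more tool, called after "Request:" by a JSON object that holds its "api" and its "payload", one argument or row to a line. drive_tool: Moves the arm, as the interface text tells. Its arguments: {"type":"object","properties":{"commands":{"type":"array","items":{"type":"object","properties":{"wx":{"type":"number"},"wy":{"type":"number"},"wz":{"type":"number"},"dx":{"type":"number"},"dy":{"type":"number"},"dz":{"type":"number"},"claw":{"type":"number"}}}},"grip_force":{"type":"number"}},"required":["commands"]}

```bash
mkdir -p pics; ls
python3 - <<'E'
from plant import r, snapshot
import cv2,json,numpy as np
print(r.get_state())
for n in("scene","top"):
    s=snapshot(n); cv2.imwrite(f"pics/{n}0.png",s["color"][:,:,::-1]); print({k:np.round(v,4).tolist() for k,v in s.items() if k!="color"}, [k for k in s])
E
```

```text
pics
{'clock': 0.0, 'q': array([ 1.37879265,  0.68996741, -0.19451155,  1.56630992,  0.15731512,
        0.90251374, -0.21509206]), 'qd': array([ 0.00060433, -0.00108698, -0.00072788, -0.00012666,  0.00054877,
       -0.00087609, -0.00046144]), 'joint_torque': array([ 1.08675904e-03, -5.27561510e+01, -1.26718026e+00, -1.53428203e+01,
       -5.28421788e-02,  6.52403163e-03,  1.71637039e-04]), 'tool_pos': array([ 0.13974481, -0.60856266,  0.24892939]), 'eef_rot': array([ 9.93627561e-01,  1.12709608e-01, -1.74342159e-04, -8.85729049e-04]), 'contact_force': array([-0.09749877, -0.07074715, -0.88348951]), 'moment': array([ 0.04563755, -0.02819767, -0.06965379]), 'opening': 1.0007743104107538}
{'fx': 374.0274, 'fy': 374.0274, 'cx': 249.7318, 'cy': 192.7703, 'world_to_cam': [[-0.8589, 0.512, 0.0046, 0.4198], [-0.3639, -0.6166, 0.6981, 0.1517], [0.3603, 0.598, 0.716, -1.1489], [0.0, 0.0, 0.0, 1.0]]} ['color', 'fx', 'fy', 'cx', 'cy', 'world_to_cam']
{'fx': 402.0117, 'fy': 402.0117, 'cx': 250.7071, 'cy': 182.6061, 'world_to_cam': [[0.0264, -0.9996, 0.0101, 0.0324], [0.9974, 0.027, 0.0662, -0.5397], [-0.0664, 0.0083, 0.9978, -1.0707], [0.0, 0.0, 0.0, 1.0]]} ['color', 'fx', 'fy', 'cx', 'cy', 'world_to_cam']
```

View pics/scene0.png

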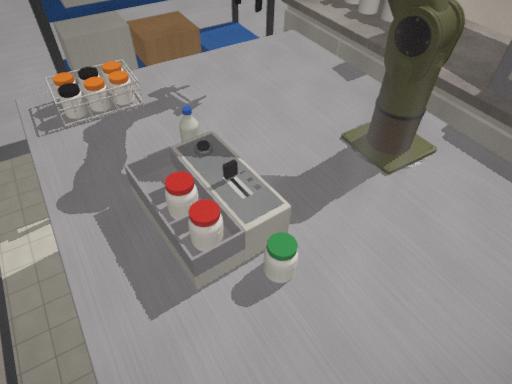

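View pics/top0.png

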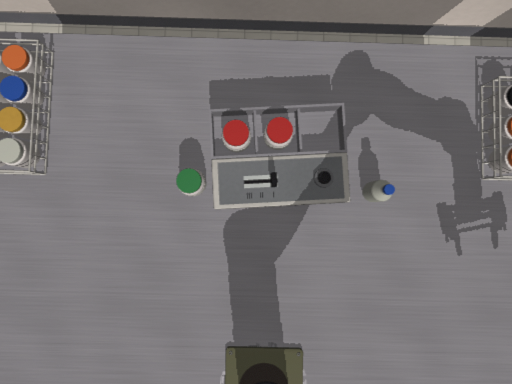

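The scene view shows the lever paddle at about (231,170) and the button at (203,147). In the top view the lever is at (274,180), the button at (323,178), tray jars at (236,134) and (279,131), the counter jar at (190,182), and the bottle at (383,190).

```bash
cat > h.py <<'E'
import numpy as np, cv2
from plant import r, snapshot
def ray(s,u,v,z):
    W=s["world_to_cam"];R=W[:3,:3];c=-R.T@W[:3,3]
    d=R.T@np.array([(u-s["cx"])/s["fx"],-(v-s["cy"])/s["fy"],-1]);return c+d*(z-c[2])/d[2]
def proj(s,p):
    q=s["world_to_cam"]@np.r_[p,1];return s["cx"]+s["fx"]*q[0]/-q[2], s["cy"]-s["fy"]*q[1]/-q[2]
def blobs(s,mask,box,amin=15):
    u0,v0,u1,v1=box
    n,_,st,c=cv2.connectedComponentsWithStats(mask[v0:v1,u0:u1].astype(np.uint8))
    return [(c[i]+[u0,v0],st[i]+[u0,v0,0,0,0]) for i in range(1,n) if st[i,4]>=amin]
E
python3 - <<'E'
from h import *
for n,box in(("top",(225,160,340,195)),("scene",(190,138,250,190))):
    s=snapshot(n);m=s["color"].max(2)
    for t in (35,50):
        for c,st in blobs(s,m<t,box): print(n,t,c.round(1),st, [ray(s,*c,z).round(4) for z in(.132,.138,.158)])
    if n=="top":
        g=s["color"].astype(int); 
        for u,v in((211,108),(344,104),(350,204),(214,208)): print(ray(s,u,v,.11).round(3))
    b=cv2.resize(s["color"][box[1]-10:box[3]+10,box[0]-15:box[2]+15,::-1],None,fx=5,fy=5,interpolation=cv2.INTER_NEAREST)
    cv2.imwrite(f"pics/{n}c.png",b)
E
```

```text
top 35 [267.6 179.9] [245 173  32  14 104] [array([0.5387, 0.007 , 0.132 ]), array([0.5383, 0.0073, 0.138 ]), array([0.5368, 0.0083, 0.158 ])]
top 35 [324.  177.2] [318 172  13  12 117] [array([ 0.5491, -0.1299,  0.132 ]), array([ 0.5486, -0.1287,  0.138 ]), array([ 0.5469, -0.1249,  0.158 ])]
top 50 [323.9 177.1] [318 171  13  13 141] [array([ 0.5494, -0.1297,  0.132 ]), array([ 0.5489, -0.1286,  0.138 ]), array([ 0.5472, -0.1248,  0.158 ])]
top 50 [266.9 180. ] [245 172  32  15 132] [array([0.5384, 0.0087, 0.132 ]), array([0.538, 0.009, 0.138]), array([0.5365, 0.01  , 0.158 ])]
[0.717 0.152 0.11 ]
[ 0.737 -0.182  0.11 ]
[ 0.486 -0.199  0.11 ]
[0.467 0.136 0.11 ]
scene 50 [202.9 145.2] [197 141  12   9  81] [array([ 0.5521, -0.1218,  0.132 ]), array([ 0.555 , -0.1147,  0.138 ]), array([ 0.5645, -0.0911,  0.158 ])]
scene 50 [230.1 170.4] [224 163  13  16 143] [array([ 0.5385, -0.0062,  0.132 ]), array([ 5.415e-01, -3.000e-04,  1.380e-01]), array([0.5515, 0.0193, 0.158 ])]
```

View pics/topc.png

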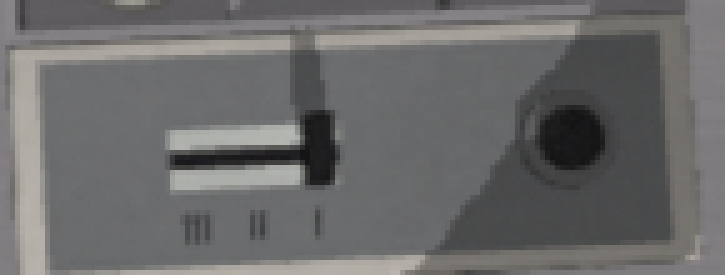

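Both views agree with the stated sizes: lever at about (0.539,-0.006), button at about (0.549,-0.131), 125 mm apart, warmer yaw about 0.06. I'll turn the tool, shut the fingers and fly over above everything.

Request:
{"api": "drive_tool", "payload": {
  "commands": [
    {"wz": 0.083,"claw": 0},
    {"wz": 0.083,"claw": 0},
    {"dx": 0.024,"dy": -0.03,"claw": 0},
    {"dx": 0.024,"dy": -0.03,"claw": 0},
    {"dx": 0.024,"dy": -0.03,"claw": 0},
    {"dx": 0.024,"dy": -0.03,"claw": 0},
    {"dx": 0.024,"dy": -0.03,"claw": 0},
    {"dx": 0.024,"dy": -0.03,"claw": 0},
    {"dx": 0.024,"dy": -0.03,"claw": 0},
    {"dx": 0.024,"dy": -0.03,"claw": 0},
    {"dx": 0.024,"dy": -0.03,"claw": 0},
    {"dx": 0.024,"dy": -0.03,"claw": 0}
  ],
  "grip_force": 20
}}

```text
validation failed for argument at $.co...
```

Request:
{"api": "drive_tool", "payload": {
  "commands": [
    {"dx": 0.024,"dy": -0.03,"claw": 0},
    {"dx": 0.024,"dy": -0.03,"claw": 0},
    {"dx": 0.024,"dy": -0.03,"claw": 0},
    {"dx": 0.024,"dy": -0.03,"claw": 0},
    {"dx": 0.024,"dy": -0.03,"claw": 0},
    {"dx": 0.024,"dy": -0.03,"claw": 0},
    {"claw": 0},
    {"claw": 0}
  ]
}}

```text
validation failed for argument at $.co...
```

Request:
{"api": "drive_tool", "payload": {
  "commands": [
    {"dx": 0.0,"dy": 0.0,"dz": 0.0,"wx": 0.0,"wy": 0.0,"wz": 0.083,"claw": 0.0},
    {"dx": 0.0,"dy": 0.0,"dz": 0.0,"wx": 0.0,"wy": 0.0,"wz": 0.083,"claw": 0.0}
  ],
  "grip_force": 20
}}

```text
clock: 0.4
tool_pos: [0.1398, -0.6089, 0.2495]
eef_rot: [1.0, 0.028, 0.0, -0.0]
contact_force: [-0.0, 0.2, -0.1]
opening: 0.842
```

Request:
{"api": "drive_tool", "payload": {
  "commands": [
    {"dx": 0.024,"dy": -0.03,"dz": 0,"wx": 0,"wy": 0,"wz": 0,"claw": 0},
    {"dx": 0.024,"dy": -0.03,"dz": 0,"wx": 0,"wy": 0,"wz": 0,"claw": 0},
    {"dx": 0.024,"dy": -0.03,"dz": 0,"wx": 0,"wy": 0,"wz": 0,"claw": 0},
    {"dx": 0.024,"dy": -0.03,"dz": 0,"wx": 0,"wy": 0,"wz": 0,"claw": 0},
    {"dx": 0.024,"dy": -0.03,"dz": 0,"wx": 0,"wy": 0,"wz": 0,"claw": 0},
    {"dx": 0.024,"dy": -0.03,"dz": 0,"wx": 0,"wy": 0,"wz": 0,"claw": 0},
    {"dx": 0.024,"dy": -0.03,"dz": 0,"wx": 0,"wy": 0,"wz": 0,"claw": 0},
    {"dx": 0.024,"dy": -0.03,"dz": 0,"wx": 0,"wy": 0,"wz": 0,"claw": 0},
    {"dx": 0.024,"dy": -0.03,"dz": 0,"wx": 0,"wy": 0,"wz": 0,"claw": 0},
    {"dx": 0.024,"dy": -0.03,"dz": 0,"wx": 0,"wy": 0,"wz": 0,"claw": 0},
    {"dx": 0.024,"dy": -0.03,"dz": 0,"wx": 0,"wy": 0,"wz": 0,"claw": 0},
    {"dx": 0.024,"dy": -0.03,"dz": 0,"wx": 0,"wy": 0,"wz": 0,"claw": 0}
  ]
}}

```text
clock: 1.6
tool_pos: [0.4067, -0.2312, 0.2498]
eef_rot: [1.0, 0.03, 0.0, 0.0]
contact_force: [0.3, -0.8, 0.6]
opening: 0.003
```

Request:
{"api": "drive_tool", "payload": {
  "commands": [
    {"dx": 0.024,"dy": -0.03,"dz": 0,"wx": 0,"wy": 0,"wz": 0,"claw": 0},
    {"dx": 0.024,"dy": -0.03,"dz": 0,"wx": 0,"wy": 0,"wz": 0,"claw": 0},
    {"dx": 0.024,"dy": -0.03,"dz": 0,"wx": 0,"wy": 0,"wz": 0,"claw": 0},
    {"dx": 0.024,"dy": -0.03,"dz": 0,"wx": 0,"wy": 0,"wz": 0,"claw": 0},
    {"dx": 0.024,"dy": -0.03,"dz": 0,"wx": 0,"wy": 0,"wz": 0,"claw": 0},
    {"dx": 0.024,"dy": -0.03,"dz": 0,"wx": 0,"wy": 0,"wz": 0,"claw": 0},
    {"dx": 0,"dy": 0,"dz": 0,"wx": 0,"wy": 0,"wz": 0,"claw": 0},
    {"dx": 0,"dy": 0,"dz": 0,"wx": 0,"wy": 0,"wz": 0,"claw": 0}
  ]
}}

```text
clock: 2.4
tool_pos: [0.5389, -0.0435, 0.2494]
eef_rot: [1.0, 0.031, -0.0, 0.0]
contact_force: [-0.7, -0.8, 0.3]
opening: 0.005
```

Request:
{"api": "drive_tool", "payload": {
  "commands": [
    {"dx": 0,"dy": 0.007,"dz": 0.02,"wx": 0,"wy": 0,"wz": 0,"claw": 0},
    {"dx": 0,"dy": 0,"dz": 0.03,"wx": 0,"wy": 0,"wz": 0,"claw": 0},
    {"dx": 0,"dy": 0,"dz": 0.02,"wx": 0,"wy": 0,"wz": 0,"claw": 0},
    {"dx": 0,"dy": 0,"dz": 0.015,"wx": 0,"wy": 0,"wz": 0,"claw": 0},
    {"dx": 0,"dy": 0,"dz": 0.015,"wx": 0,"wy": 0,"wz": 0,"claw": 0},
    {"dx": 0,"dy": 0,"dz": 0.008,"wx": 0,"wy": 0,"wz": 0,"claw": 0},
    {"dx": 0,"dy": 0,"dz": 0,"wx": 0,"wy": 0,"wz": 0,"claw": 0}
  ]
}}

```text
clock: 3.1
tool_pos: [0.5381, -0.0525, 0.1409]
eef_rot: [1.0, 0.029, -0.001, 0.0]
contact_force: [-0.5, -1.0, 0.0]
opening: 0.005
```

Run:
```python
from h import *
s=snapshot("scene");cv2.imwrite("pics/s1.png",cv2.resize(s["color"][90:250,110:310,::-1],None,fx=4,fy=4))
```

```text
(no output)
```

View pics/s1.png

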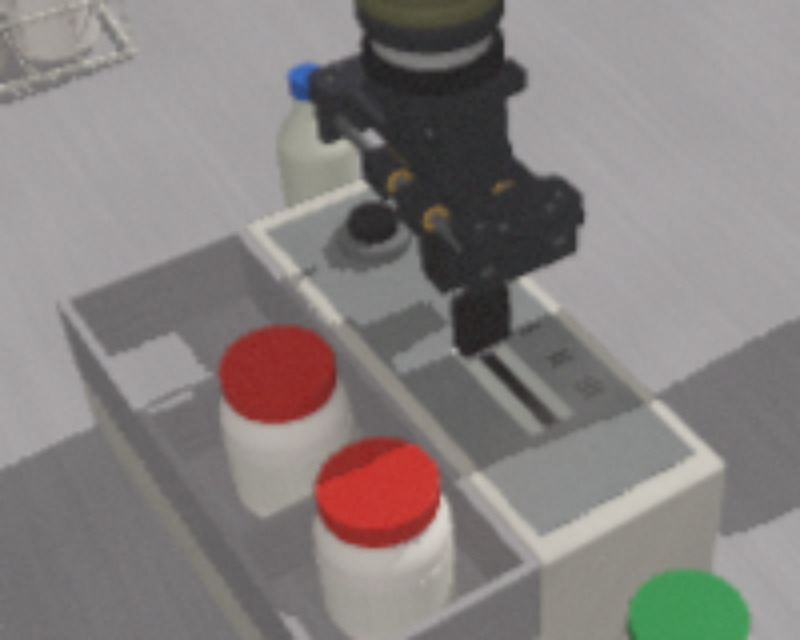

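The shut fingers stand behind (right of) the paddle, seen at (480,320) in the crop, and the gripper clears the jars. Now I'll push left.

Request:
{"api": "drive_tool", "payload": {
  "commands": [
    {"dx": 0,"dy": -0.006,"dz": 0,"wx": 0,"wy": 0,"wz": 0,"claw": 0},
    {"dx": 0,"dy": -0.006,"dz": 0,"wx": 0,"wy": 0,"wz": 0,"claw": 0},
    {"dx": 0,"dy": -0.006,"dz": 0,"wx": 0,"wy": 0,"wz": 0,"claw": 0},
    {"dx": 0,"dy": -0.006,"dz": 0,"wx": 0,"wy": 0,"wz": 0,"claw": 0}
  ]
}}

```text
clock: 3.55
tool_pos: [0.5381, -0.0271, 0.1422]
eef_rot: [1.0, 0.03, 0.0, 0.0]
contact_force: [0.5, -7.5, 1.5]
opening: 0.006
```

Request:
{"api": "drive_tool", "payload": {
  "commands": [
    {"dx": 0,"dy": -0.006,"dz": 0,"wx": 0,"wy": 0,"wz": 0,"claw": 0},
    {"dx": 0,"dy": -0.006,"dz": 0,"wx": 0,"wy": 0,"wz": 0,"claw": 0},
    {"dx": 0,"dy": -0.006,"dz": 0,"wx": 0,"wy": 0,"wz": 0,"claw": 0},
    {"dx": 0,"dy": -0.006,"dz": 0,"wx": 0,"wy": 0,"wz": 0,"claw": 0},
    {"dx": 0,"dy": -0.006,"dz": 0,"wx": 0,"wy": 0,"wz": 0,"claw": 0}
  ]
}}

```text
clock: 4.05
tool_pos: [0.536, 0.0034, 0.1418]
eef_rot: [1.0, 0.03, 0.0, 0.0]
contact_force: [0.6, -5.7, 2.6]
opening: 0.006
```

Request:
{"api": "drive_tool", "payload": {
  "commands": [
    {"dx": 0,"dy": -0.005,"dz": 0,"wx": 0,"wy": 0,"wz": 0,"claw": 0},
    {"dx": 0,"dy": -0.005,"dz": 0,"wx": 0,"wy": 0,"wz": 0,"claw": 0}
  ]
}}

```text
clock: 4.25
tool_pos: [0.5355, 0.0103, 0.1418]
eef_rot: [1.0, 0.029, -0.0, 0.002]
contact_force: [0.2, -8.0, 2.6]
opening: 0.002
```

Request:
{"api": "drive_tool", "payload": {
  "commands": [
    {"dx": 0,"dy": -0.005,"dz": 0,"wx": 0,"wy": 0,"wz": 0,"claw": 0},
    {"dx": 0,"dy": -0.003,"dz": 0,"wx": 0,"wy": 0,"wz": 0,"claw": 0}
  ]
}}

```text
clock: 4.45
tool_pos: [0.5349, 0.018, 0.1419]
eef_rot: [1.0, 0.029, -0.0, 0.002]
contact_force: [0.1, -5.8, 2.4]
opening: 0.004
```

Request:
{"api": "drive_tool", "payload": {
  "commands": [
    {"dx": 0,"dy": -0.004,"dz": 0,"wx": 0,"wy": 0,"wz": 0,"claw": 0},
    {"dx": 0,"dy": -0.004,"dz": 0,"wx": 0,"wy": 0,"wz": 0,"claw": 0}
  ]
}}

```text
clock: 4.65
tool_pos: [0.5345, 0.0296, 0.1417]
eef_rot: [1.0, 0.03, -0.0, -0.0]
contact_force: [-0.1, 0.6, -1.1]
opening: 0.001
```

Request:
{"api": "drive_tool", "payload": {
  "commands": [
    {"dx": 0,"dy": -0.003,"dz": 0,"wx": 0,"wy": 0,"wz": 0,"claw": 0},
    {"dx": 0,"dy": 0,"dz": 0,"wx": 0,"wy": 0,"wz": 0,"claw": 0}
  ]
}}

```text
clock: 4.85
tool_pos: [0.5344, 0.0314, 0.1417]
eef_rot: [1.0, 0.03, -0.0, 0.0]
contact_force: [1.0, -2.6, 0.5]
opening: 0.001
```

Request:
{"api": "drive_tool", "payload": {
  "commands": [
    {"dx": 0,"dy": -0.003,"dz": 0,"wx": 0,"wy": 0,"wz": 0,"claw": 0},
    {"dx": 0,"dy": 0,"dz": 0,"wx": 0,"wy": 0,"wz": 0,"claw": 0}
  ]
}}

```text
clock: 5.05
tool_pos: [0.5343, 0.0318, 0.1417]
eef_rot: [1.0, 0.029, -0.0, 0.002]
contact_force: [-0.7, -8.2, 0.5]
opening: 0.0
```

Run:
```python
from h import *
s=snapshot("scene");cv2.imwrite("pics/s2.png",cv2.resize(s["color"][90:250,110:310,::-1],None,fx=4,fy=4))
```

```text
(no output)
```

View pics/s2.png

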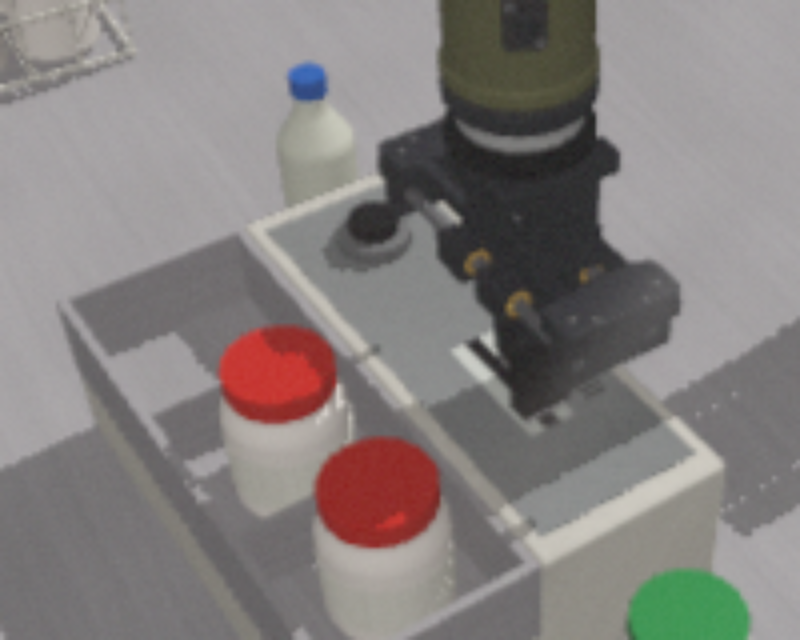

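The lever is at the left end: the tool stalled where computed, with force rising. One more small push, then I'll back off, lift and look.

Request:
{"api": "drive_tool", "payload": {
  "commands": [
    {"dx": 0,"dy": -0.003,"dz": 0,"wx": 0,"wy": 0,"wz": 0,"claw": 0},
    {"dx": 0,"dy": 0,"dz": 0,"wx": 0,"wy": 0,"wz": 0,"claw": 0}
  ]
}}

```text
clock: 5.3
tool_pos: [0.5342, 0.032, 0.1418]
eef_rot: [1.0, 0.028, -0.0, 0.003]
contact_force: [0.5, -13.6, 1.7]
opening: 0.003
```

Request:
{"api": "drive_tool", "payload": {
  "commands": [
    {"dx": 0,"dy": 0.01,"dz": 0,"wx": 0,"wy": 0,"wz": 0,"claw": 0},
    {"dx": 0,"dy": 0.01,"dz": 0,"wx": 0,"wy": 0,"wz": 0,"claw": 0},
    {"dx": 0,"dy": 0,"dz": -0.03,"wx": 0,"wy": 0,"wz": 0,"claw": 0},
    {"dx": 0,"dy": 0,"dz": -0.03,"wx": 0,"wy": 0,"wz": 0,"claw": 0},
    {"dx": 0.001,"dy": 0.03,"dz": 0,"wx": 0,"wy": 0,"wz": 0,"claw": 0},
    {"dx": 0.001,"dy": 0.03,"dz": 0,"wx": 0,"wy": 0,"wz": 0,"claw": 0},
    {"dx": 0.001,"dy": 0.03,"dz": 0,"wx": 0,"wy": 0,"wz": 0,"claw": 0},
    {"dx": 0.001,"dy": 0.03,"dz": 0,"wx": 0,"wy": 0,"wz": 0,"claw": 0},
    {"dx": 0.001,"dy": 0.03,"dz": 0,"wx": 0,"wy": 0,"wz": 0,"claw": 0},
    {"dx": 0,"dy": 0,"dz": 0,"wx": 0,"wy": 0,"wz": 0,"claw": 0},
    {"dx": 0,"dy": 0,"dz": 0,"wx": 0,"wy": 0,"wz": 0,"claw": 0}
  ]
}}

```text
clock: 6.4
tool_pos: [0.5491, -0.1316, 0.2016]
eef_rot: [1.0, 0.03, 0.0, -0.001]
contact_force: [-0.1, 0.9, 0.0]
opening: 0.004
```

Run:
```python
from h import *
s=snapshot("scene");cv2.imwrite("pics/s3.png",cv2.resize(s["color"][90:250,110:310,::-1],None,fx=4,fy=4))
m=s["color"].max(2)
for n,t in(("notch",.03),("stop",.06)):
  p=np.array([.539-.06*t,-.0065+t,.138]);print(n,(np.array(proj(s,p))-[110,90])*4)
for c,st in blobs(s,m<50,(190,138,270,200)): print(c.round(1),st,ray(s,*c,.138).round(4))
```

```text
notch [507.42256067 343.4010613 ]
stop [536.9953751  374.33352619]
[202.4 146.6] [198 142  11   9  39] [ 0.5585 -0.1102  0.138 ]
[235.1 181.3] [230 177  11   8  21] [0.5491 0.0369 0.138 ]
```

View pics/s3.png

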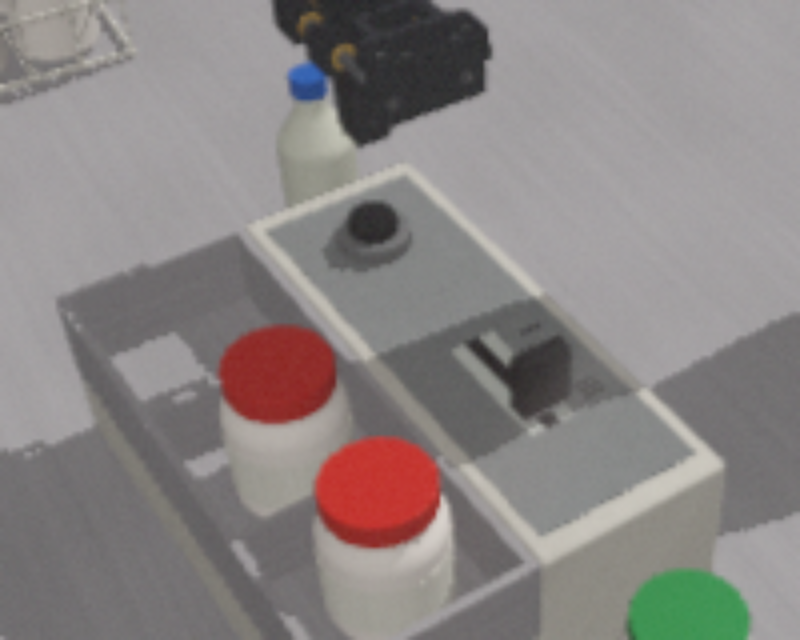

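The paddle is at (540,372), as predicted for the second stop (537,374; the notch would be at 507,343). The fingers are over the button, so I'll press.

Request:
{"api": "drive_tool", "payload": {
  "commands": [
    {"dx": 0,"dy": 0,"dz": 0.03,"wx": 0,"wy": 0,"wz": 0,"claw": 0},
    {"dx": 0,"dy": 0,"dz": 0.018,"wx": 0,"wy": 0,"wz": 0,"claw": 0},
    {"dx": 0,"dy": 0,"dz": 0.008,"wx": 0,"wy": 0,"wz": 0,"claw": 0},
    {"dx": 0,"dy": 0,"dz": 0.004,"wx": 0,"wy": 0,"wz": 0,"claw": 0},
    {"dx": 0,"dy": 0,"dz": 0.003,"wx": 0,"wy": 0,"wz": 0,"claw": 0},
    {"dx": 0,"dy": 0,"dz": 0,"wx": 0,"wy": 0,"wz": 0,"claw": 0}
  ]
}}

```text
clock: 7.05
tool_pos: [0.5494, -0.1305, 0.1393]
eef_rot: [1.0, 0.031, 0.0, -0.001]
contact_force: [-1.8, 2.3, 2.7]
opening: 0.007
```

Request:
{"api": "drive_tool", "payload": {
  "commands": [
    {"dx": 0,"dy": 0,"dz": 0.003,"wx": 0,"wy": 0,"wz": 0,"claw": 0},
    {"dx": 0,"dy": 0,"dz": 0,"wx": 0,"wy": 0,"wz": 0,"claw": 0}
  ]
}}

```text
clock: 7.25
tool_pos: [0.5498, -0.1312, 0.1374]
eef_rot: [1.0, 0.03, 0.001, -0.0]
contact_force: [-3.8, 2.9, 11.1]
opening: 0.006
```

Request:
{"api": "drive_tool", "payload": {
  "commands": [
    {"dx": 0,"dy": 0,"dz": 0.003,"wx": 0,"wy": 0,"wz": 0,"claw": 0},
    {"dx": 0,"dy": 0,"dz": 0,"wx": 0,"wy": 0,"wz": 0,"claw": 0}
  ]
}}

```text
clock: 7.45
tool_pos: [0.5499, -0.1312, 0.137]
eef_rot: [1.0, 0.03, 0.002, 0.0]
contact_force: [-8.2, 5.4, 34.2]
opening: 0.007
```

Bottomed at tip z = 0.126, which is the fully-in height, with force well above 5 N. Lifting off and checking.

Request:
{"api": "drive_tool", "payload": {
  "commands": [
    {"dx": 0,"dy": 0,"dz": -0.01,"wx": 0,"wy": 0,"wz": 0,"claw": 0},
    {"dx": 0,"dy": 0,"dz": -0.03,"wx": 0,"wy": 0,"wz": 0,"claw": 0},
    {"dx": 0,"dy": 0,"dz": -0.03,"wx": 0,"wy": 0,"wz": 0,"claw": 0},
    {"dx": 0,"dy": 0,"dz": -0.03,"wx": 0,"wy": 0,"wz": 0,"claw": 0},
    {"dx": 0,"dy": 0,"dz": 0,"wx": 0,"wy": 0,"wz": 0,"claw": 0},
    {"dx": 0,"dy": 0,"dz": 0,"wx": 0,"wy": 0,"wz": 0,"claw": 0}
  ]
}}

```text
clock: 8.05
tool_pos: [0.5496, -0.1326, 0.2333]
eef_rot: [1.0, 0.03, 0.001, 0.001]
contact_force: [-0.0, 0.1, 0.6]
opening: 0.007
```

Run:
```python
from h import *
s=snapshot("scene");cv2.imwrite("pics/s4.png",cv2.resize(s["color"][90:290,110:310,::-1],None,fx=3,fy=3))
```

```text
(no output)
```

View pics/s4.png

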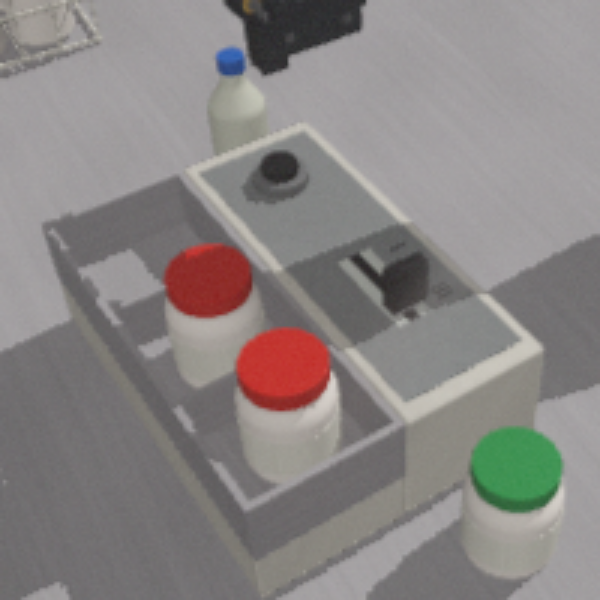

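The lever is still at its left end (405,278), the button is out (280,167), and the jars and bottle are standing in place. Handing in.

```bash
python3 -c "
from plant import r
print(r.finish_job())"
```

```text
the job is handed in; nothing more can be done
None
```

The lever is at its second stop, the start button has been pressed fully in once and is out again, and the job is handed in. The robot's clock read about 8 s, and no verdict was reported.

- **Lever:** I pushed it from outside with the shut fingers, through the notch to the left end. The tool stalled where the stop was expected, with force rising to about 14 N. In the next picture the paddle was within about 1 camera pixel of where it should be at the second stop, and it was still there in the last one.
- **Button:** After that I pressed it with the fingertips until they bottomed at 0.126 m, the fully-in height, with 34 N. The last picture shows it out again.
- **Jars and bottle:** All are standing, with no visible shift in the pictures. I checked this by eye and did not measure it.
- **Disagreements:** The two cameras placed the button about 8 mm apart in y. I used the top view, which matched the warmer's outline and the 125 mm spacing. The first move calls were refused because rows had missing fields, so nothing moved then.

The gripper was clear of everything at the end, and the measured force was close to zero.

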